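# Put the nest of pastry cutters away under its cover

### The arm

A 6-joint arm with a two-finger parallel gripper is mounted at the origin on the work surface. World frame = base frame: x ahead of the robot, y to its left, z up, the work surface at z = 0. Lengths are in m, angles in rad, forces in N, time in s.
With the tool pointing down it reaches from about 0.375 to 0.9 m from the base axis. Payload 3.1 kg.
Tool frame: the origin (TCP) lies between the finger pads; the fingertips stand 8 mm ahead of it and the grasp point (between the pads) lies 11 mm behind it; z points along the fingers, y is the line along which they close (so a half turn about z gives the same grasp; the last joint's range is limited). The gripper opens to 87 mm and grips with 3 to 60 N. Pads are 19 mm wide; open, the fingers measure 117 mm over their backs; the gripper's body (75 mm by 190 mm) begins 51 mm behind the grasp point.
Start: joints at [1.034, 0.527, 1.433, -0, 1.181, -0.178], TCP at [0.219, 0.585, 0.231] pointing down, gripper open.
Joint ranges: [-3.08, 3.08], [-0.75, 2.2], [0.22, 2.44], [-1.43, 4.57], [0, 2.65], [-2.85, 2.85]. Speed limits (rad/s): [2.79, 2.79, 3.14, 3.14, 3.14, 3.14].

### API

Orientations are given as a unit quaternion [x, y, z, w].
In Python, from rig import robot, vision, job gives the robot as it stands.
- The arm moves only by the shell command python3 -m handwheel 'ROWS' [OPENING] [FORCE]. ROWS is JSON, a list of rows, each a list of 4 numbers: the shift along the tool's x, y, z as a fraction of full scale, then the turn about the tool's z as a fraction of full scale. A call has 1 to 20 rows; each row is the pose to reach, as a shift and turn from the pose commanded when the call began, along the tool's axes at that moment, turning the shorter way round; what a row does not reach only later rows make up. Full scale, the value 1, is 300 mm for a shift and 2 pi rad for a turn. A row lasts 1/12 s, in which the tool goes at most 41.7 mm and 7.16 degrees, less where a joint would pass 70% of its speed; a pose out of reach is approached as far as the arm can. A call with a number of a shift or a turn outside -1 to 1 is refused whole. A call with a gripper value outside its range is refused whole. OPENING is the opening in per cent of the stroke, from 0 (shut) to 100 (fully open), set as the call begins (- or left out, the last holds). The fingers move at their own pace and stop on an object; FORCE is the grip in N (left out, the last holds). Time passes only in rows, so rows that repeat a pose let the fingers close. It gives the time, the measured TCP pose, the force, the opening and the grip force at its end, in the units of the state.
- robot.get_obs(): the state, without advancing time (a new reading comes with each control period).
- vision.camera(name): name is "scene" or "top" or "wrist"; returns a dict with "frame" (420x560x3 uint8, red, green, blue), "K" (3x3 intrinsics, pixels), "cam_to_world" (4x4, takes a point from camera to world coordinates); the wrist camera has in their place "hand_eye" (4x4, takes a point from camera to tool coordinates, whose origin is the TCP and whose axes are the flange's). Camera axes: x right, y down, z forward; pixel columns grow to the right and rows downward; lengths in m; the calibration is good to about 2 mm. A picture is of the moment at which its call begins: read the wrist's pose just before it. There is no depth.
- job.hand_in(): hands the job in; it is judged then, once.
Trained networks look in the newest picture that a camera, given by its name, has taken for a name from the list of things; names that differ only in an ending like _2 or _b are one class to them, and where a whole thing is asked for, a point or a joint stands for the part that bears it (a point fixed in the world has none). Each returns a list of dicts, best first, with "conf" (0 to 1); they miss things now and then, are a little off and sometimes report something else, mostly with a low value. They report only what shows in the picture. A call takes as long as a camera call. They do not tell look-alikes from the thing itself.
- vision.look_for(camera, label): "point" ([row, column] in pixels, amid what is visible of it).
- vision.outline_of(camera, label): "mask" (420x560 bool, what is visible of it) and "point" ([row, column] in pixels, amid what is visible of it).
The state is a dict: "time": time; "q": joint angles; "joint_velocities": joint speeds; "joint_torque": joint torques, N m; "position": TCP position; "tool_rot": TCP orientation; "ft_force": force on the tool from outside, world axes, zero at the start; "moment": the same for the moment, N m; "grip_width": finger opening in m; "grip_force": force on a finger pad.
Only numpy, scipy, OpenCV 4.12 (cv2) and the standard library are available. Lean on these libraries where they do the work, as an engineer would, in place of code of your own. Each camera call takes 0.05 s, during which the arm holds its last target. There are 200 camera calls.

### The job

Put the set of round pastry cutters away in the white dish, nested one inside the other around its middle: stand the small cutter there first, then the medium one around it, then the large one around both, and finally set the knobbed metal cover over them so that it stands flat inside the dish's rim. Everything must stand upright and flat on the dish's floor; set each piece down rather than dropping it, and leave the tub, the jar and the scraper where they are.

Things in the scene. Friction and masses are not known exactly. Their poses are not given: they have to be found in the camera images.
- cutter_small: The smallest plain round pastry cutter: a dull steel ring, open at both ends, standing upright on the bench. Outer diameter 32 mm, height 42 mm, wall 2.5 mm (inner diameter 27 mm). Origin: centre of its lower edge; z up along its axis. Loose, about 40 g.
- cutter_medium: The middle-sized plain round pastry cutter: a dull steel ring, open at both ends, standing upright on the bench. Outer diameter 49 mm, height 42 mm, wall 2.5 mm (inner diameter 44 mm). Origin: centre of its lower edge; z up along its axis. Loose, about 60 g.
- cutter_large: The largest plain round pastry cutter: a dull steel ring, open at both ends, standing upright on the bench. Outer diameter 68 mm, height 42 mm, wall 2.5 mm (inner diameter 63 mm). Origin: centre of its lower edge; z up along its axis. Loose, about 80 g.
- cover: Round pale bright-metal (aluminium) cover, open below, closed on top, with a black upright cylindrical knob on the middle of its top. Outer diameter 100 mm, inner diameter 94 mm, body 52 mm high (49 mm clear inside); knob diameter 24 mm, 32 mm high, its top 84 mm above the cover's lower edge. Origin: centre of its lower edge; z up. Loose, about 200 g.
- dish: Shallow white round dish, fixed to the bench. Outer diameter 130 mm; floor 3 mm above the bench; rim 3 mm thick, its top 9 mm above the bench, inner diameter 124 mm. Origin: centre of its underside, at bench height; z up.
- tub: Bystander: open clear plastic tub of fudge cubes, 120 x 85 x 35 mm, loose. Origin: centre of its underside.
- jar: Bystander: closed jar, diameter 66 mm, 100 mm high, loose. Origin: centre of its underside.
- scraper: Bystander: dough scraper lying flat, loose; black bar handle 12 x 120 x 12 mm along its y, steel blade reaching 95 mm from the handle along its +x. Origin: underside of the handle's middle.
There are look-alikes about, which are no part of the job. Leave any turquoise look-alike of the dish alone.

How it is judged:
On the way, in this order (a step that is already met when the one before it is completed fails the run):
1. the small cutter stands in the middle of the dish, released (horizontal distance between cutter_small and dish below 0.014 m and z of cutter_small in the frame of dish between 0 and 0.007 m and angle between cutter_small's own z axis and vertical below 0.08 rad and contact force between the fingers and cutter_small below 0.05 N), for 0.2 s.
2. the medium cutter stands around the small one, released (horizontal distance between each of cutter_small, cutter_medium and dish below 0.014 m and z of cutter_small in the frame of dish between 0 and 0.007 m and angle between each of cutter_small, cutter_medium's own z axis and vertical below 0.08 rad and z of cutter_medium in the frame of dish between 0 and 0.007 m and contact force between the fingers and cutter_medium below 0.05 N), for 0.2 s.
3. the large cutter stands around the other two, released (horizontal distance between each of cutter_small, cutter_medium, cutter_large and dish below 0.014 m and z of cutter_small in the frame of dish between 0 and 0.007 m and angle between each of cutter_small, cutter_medium, cutter_large's own z axis and vertical below 0.08 rad and z of cutter_medium in the frame of dish between 0 and 0.007 m and z of cutter_large in the frame of dish between 0 and 0.007 m and contact force between the fingers and cutter_large below 0.05 N), for 0.2 s.
4. the cover stands in the dish over all three cutters, released (horizontal distance between each of cutter_small, cutter_medium, cutter_large, cover and dish below 0.014 m and z of cutter_small in the frame of dish between 0 and 0.007 m and angle between each of cutter_small, cutter_medium, cutter_large, cover's own z axis and vertical below 0.08 rad and z of cutter_medium in the frame of dish between 0 and 0.007 m and z of cutter_large in the frame of dish between 0 and 0.007 m and z of cover in the frame of dish between 0 and 0.007 m and contact force between the fingers and cover below 0.05 N), for 0.2 s.
At the end, for the whole second after the job is handed in: All three cutters and the cover stand in the dish, each with its axis within 14 mm of the dish's, upright (tilt under 0.08 rad), its lower edge on the dish's floor (under 7 mm above the dish's underside, the floor being at 3 mm), at rest (under 0.02 m/s) (horizontal distance between each of cutter_small, cutter_medium, cutter_large, cover and dish below 0.014 m and z of cutter_small in the frame of dish between 0 and 0.007 m and angle between each of cutter_small, cutter_medium, cutter_large, cover's own z axis and vertical below 0.08 rad and z of cutter_medium in the frame of dish between 0 and 0.007 m and z of cutter_large in the frame of dish between 0 and 0.007 m and z of cover in the frame of dish between 0 and 0.007 m and linear speed of each of cutter_small, cutter_medium, cutter_large, cover below 0.02 m/s); the robot touches nothing.
It fails at once if the tub, the jar or the scraper is moved more than 20 mm (distance of any of tub, jar, scraper from where it was at the start of the episode above 0.02 m).
It fails at once if a cutter or the cover is dropped (falls freely, faster than 0.7 m/s: about 25 mm of fall) ((linear speed of cutter_small above 0.7 m/s and contact force between the fingers and cutter_small below 0.01 N) or (linear speed of cutter_medium above 0.7 m/s and contact force between the fingers and cutter_medium below 0.01 N) or (linear speed of cutter_large above 0.7 m/s and contact force between the fingers and cutter_large below 0.01 N) or (linear speed of cover above 0.7 m/s and contact force between the fingers and cover below 0.01 N)).
It also fails if it takes over 99 s, if anything falls off the work surface, if the arm or the gripper's body presses on something with over 40 N, if the wrist force passes 120 N, or if a joint passes its speed limit or range.

## Working session

There is one attempt and no reset: what is moved stays moved. The work goes in short steps, Python scripts to look and compute and a shell command to move; the robot and the scene stay as the last step left them, time stands still between calls to the robot, and variables do not carry over. Pictures are saved under pics/ and viewed, at most 14 in all, crops included, and the job is handed in when it is done.

```bash
mkdir -p pics; ls
python3 - <<'E'
from rig import robot, vision, job
import cv2
o=robot.get_obs(); print({k:o[k] for k in('time','position','tool_rot','grip_width')})
for n in('scene','top'):
    c=vision.camera(n); cv2.imwrite(f'pics/{n}0.png',cv2.cvtColor(c['frame'],cv2.COLOR_RGB2BGR))
    print(n,c['K'],c['cam_to_world'])
    for l in('cutter_small','cutter_medium','cutter_large','cover','dish','jar','tub','scraper'):
        print(l,[(d['point'],round(d['conf'],2)) for d in vision.look_for(n,l)])
E
```

```text
pics
{'time': 0.0, 'position': array([0.21847931, 0.58479827, 0.22954946]), 'tool_rot': array([ 1.77910060e-01,  9.84046148e-01, -1.03028529e-03, -3.57651085e-04]), 'grip_width': 0.08674750013723734}
scene [[468.84880057   0.         277.57793283]
 [  0.         468.84880057 210.23962772]
 [  0.           0.           1.        ]] [[ 0.54875608  0.55483085 -0.62532351  1.23642585]
 [ 0.83595255 -0.37052232  0.40484137 -0.40722703]
 [-0.00707783 -0.74489995 -0.66713864  0.72815637]
 [ 0.          0.          0.          1.        ]]
cutter_small [([228.8, 160.1], 0.6)]
cutter_medium [([189.1, 238.4], 0.65)]
cutter_large [([151.0, 329.3], 0.93)]
cover [([201.8, 332.5], 0.91)]
dish [([252.8, 232.9], 0.8), ([327.6, 262.2], 0.71), ([196.1, 159.2], 0.63), ([158.1, 255.6], 0.57), ([226.3, 158.8], 0.41)]
jar [([304.8, 103.4], 0.78), ([285.3, 333.9], 0.6)]
tub [([163.9, 388.1], 0.65)]
scraper [([285.7, 330.8], 0.87)]
top [[527.51100599   0.         281.84614733]
 [  0.         527.51100599 204.03036701]
 [  0.           0.           1.        ]] [[ 0.04044131 -0.97753146  0.20687373  0.36186375]
 [-0.99917146 -0.03861743  0.01284863 -0.01872975]
 [-0.00457101 -0.20722194 -0.97828328  1.10123422]
 [ 0.          0.          0.          1.        ]]
cutter_small [([252.5, 386.2], 0.54)]
cutter_medium [([283.8, 290.0], 0.44)]
cutter_large [([258.7, 140.4], 0.95)]
cover [([193.1, 210.6], 0.84)]
dish [([109.4, 355.1], 0.86), ([326.1, 223.4], 0.76), ([194.2, 338.4], 0.63), ([320.6, 363.0], 0.56)]
jar [([189.4, 474.2], 0.62)]
tub [([205.1, 104.8], 0.97)]
scraper [([115.4, 281.6], 0.65)]
```

View pics/top0.png

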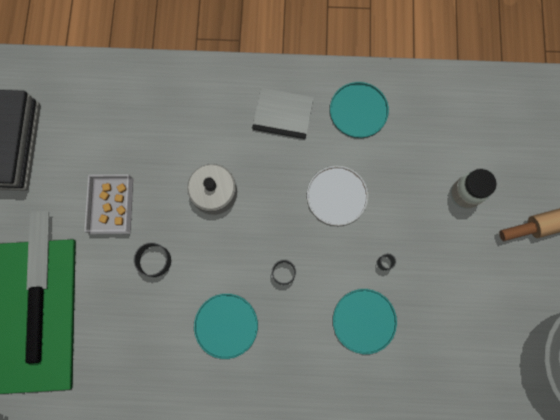

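View pics/scene0.png

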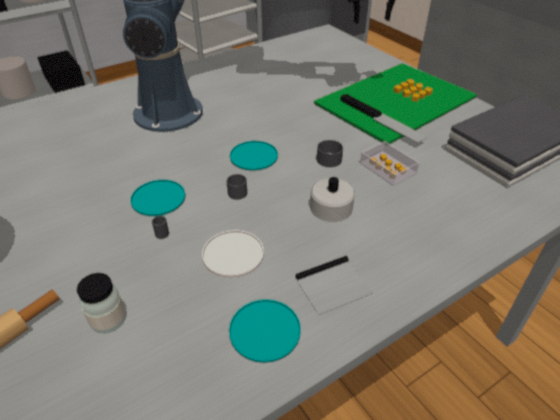

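The white dish shows at top-view (194,338), and the other dishes are turquoise look-alikes. The rings are small (252,386), medium (284,290) and large (259,140), and the cover is at (193,211). Each fits its description by size. Next I measure them by silhouette fit in both cameras, with one enlarged crop to confirm.

```bash
cat > h.py <<'E'
from rig import robot, vision, job
import numpy as np, cv2
from scipy.optimize import least_squares
from scipy.spatial.transform import Rotation as R
a=np.linspace(0,2*np.pi,60,endpoint=False)
def circ(d,z): return np.c_[np.cos(a)*d/2,np.sin(a)*d/2,0*a+z]
MODEL=dict(cutter_small=[circ(.032,0),circ(.032,.042)],cutter_medium=[circ(.049,0),circ(.049,.042)],
 cutter_large=[circ(.068,0),circ(.068,.042)],cover=[circ(.1,0),circ(.1,.052),circ(.024,.084)],dish=[circ(.13,0),circ(.13,.009)],
 jar=[circ(.066,0),circ(.066,.1)])
def proj(c,P,T=None):
    T=c['cam_to_world'] if T is None else T
    p=(P-T[:3,3])@T[:3,:3]; q=p@c['K'].T; return q[:,:2]/q[:,2:]
def ray(c,rc,z,T=None):
    T=c['cam_to_world'] if T is None else T
    d=T[:3,:3]@np.linalg.solve(c['K'],[rc[1],rc[0],1]); return T[:3,3]+d*(z-T[2,3])/d[2]
def hull(p): return cv2.convexHull(np.float32(p))
def feat(h): m=cv2.moments(h); return np.array([m['m10']/m['m00'],m['m01']/m['m00'],np.sqrt(m['m00'])])
def wristT(c,o):
    T=np.eye(4); T[:3,:3]=R.from_quat(o['tool_rot']).as_matrix(); T[:3,3]=o['position']; return T@c['hand_eye']
def maskhull(mask):
    n,l,s,_=cv2.connectedComponentsWithStats(mask.astype(np.uint8)); k=1+np.argmax(s[1:,4])
    return hull(np.argwhere(l==k)[:,::-1]), s[k,4]
def fit(label,h,c,z0=0,T=None,x0=None):
    M=np.vstack(MODEL[label]); f=feat(h)
    x0=ray(c,f[[1,0]],z0+.02,T)[:2] if x0 is None else x0
    g=lambda x: feat(hull(proj(c,M+[x[0],x[1],z0],T)))
    s=least_squares(lambda x:(g(x)-f)[:2],x0,diff_step=1e-3,x_scale=.1)
    return s.x, g(s.x)[2]/f[2]
def go(dx,dy):  # world shift -> tool fraction with current pose
    o=robot.get_obs(); Rm=R.from_quat(o['tool_rot']).as_matrix(); return Rm.T@np.array([dx,dy,0])/.3
E
python3 - <<'E'
from h import *
for n in('top','scene'):
    c=vision.camera(n)
    if n=='top': cv2.imwrite('pics/crop.png',cv2.resize(cv2.cvtColor(c['frame'][150:310,110:410],cv2.COLOR_RGB2BGR),None,fx=2.6,fy=2.6,interpolation=3))
    for l in MODEL:
        for d in vision.outline_of(n,l):
            if d['conf']<.4: continue
            h,A=maskhull(d['mask']); x,r=fit(l,h,c)
            col=c['frame'][d['mask']].mean(0).round()
            print(n,l,round(d['conf'],2),np.round(d['point']),x.round(4),'size ratio',round(r,3),col)
E
```

```text
top cutter_small 0.47 [256. 388.] [ 0.4783 -0.2219] size ratio 1.028 [63. 65. 63.]
top cutter_medium 0.65 [264. 286.] [ 0.4644 -0.0159] size ratio 1.874 [74. 76. 74.]
top cutter_medium 0.42 [196. 339.] [ 0.6119 -0.1183] size ratio 0.437 [168. 172. 173.]
top cutter_large 0.73 [256. 140.] [0.4625 0.2563] size ratio 1.022 [51. 52. 51.]
top cutter_large 0.59 [264. 287.] [ 0.457  -0.0139] size ratio 2.005 [67. 69. 67.]
top cover 0.73 [192. 213.] [0.6138 0.1428] size ratio 1.03 [136. 136. 130.]
top dish 0.94 [325. 225.] [0.3368 0.1003] size ratio 1.011 [ 56. 132. 126.]
top dish 0.83 [320. 363.] [ 0.358  -0.1799] size ratio 1.009 [ 56. 131. 125.]
top dish 0.77 [107. 357.] [ 0.8124 -0.1647] size ratio 1.009 [ 55. 127. 122.]
top dish 0.64 [195. 338.] [ 0.6167 -0.1207] size ratio 1.014 [168. 171. 172.]
top jar 0.56 [188. 475.] [ 0.6301 -0.3918] size ratio 1.091 [60. 61. 57.]
scene cutter_small 0.54 [227. 161.] [ 0.4782 -0.2214] size ratio 1.047 [61. 59. 59.]
scene cutter_medium 0.71 [189. 238.] [ 0.4474 -0.013 ] size ratio 1.037 [60. 58. 58.]
scene cutter_large 0.66 [153. 329.] [0.4628 0.2572] size ratio 1.036 [58. 56. 56.]
scene cover 0.94 [201. 331.] [0.6162 0.1431] size ratio 1.044 [137. 133. 126.]
scene dish 0.68 [194. 157.] [ 0.3582 -0.1807] size ratio 1.016 [  9. 139. 133.]
scene dish 0.66 [327. 263.] [ 0.8134 -0.164 ] size ratio 1.013 [  6. 143. 136.]
scene dish 0.63 [251. 234.] [ 0.6169 -0.1192] size ratio 1.029 [192. 189. 180.]
scene dish 0.55 [158. 254.] [0.3371 0.1006] size ratio 1.009 [ 13. 139. 133.]
scene jar 0.69 [163. 391.] [0.6083 0.3225] size ratio 0.918 [142. 129. 117.]
```

View pics/crop.png

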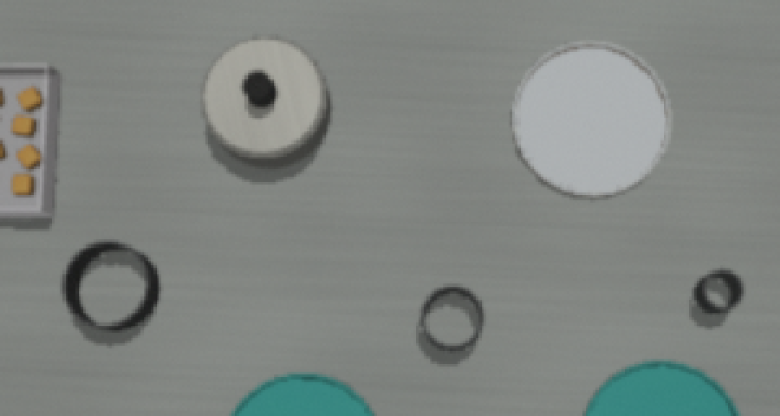

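The crop confirms three steel rings, the knobbed cover at crop (262,100) and the white dish at crop (591,120). Next I move towards the small cutter and square the tool to the world axes on the way.

```bash
python3 -m handwheel '[[-1,-0.5,0,-0.057],[-1,-0.5,0,-0.057],[-1,-0.5,0,-0.057],[-1,-0.5,0,-0.057],[-1,-0.5,0,-0.057],[-1,-0.5,0,-0.057],[-1,-0.5,0,-0.057],[-1,-0.5,0,-0.057],[-1,-0.5,0,-0.057],[-1,-0.5,0,-0.057]]' 100 10
```

```text
time: 2.43
position: [0.4497, 0.3378, 0.2307]
tool_rot: [0.002, 1.0, 0.0, 0.0]
ft_force: [-0.1, -0.6, 1.0]
grip_width: 0.0874
grip_force: 0.0
```

```bash
python3 -m handwheel '[[0,-0.93,0,0],[0,-0.93,0,0],[0,-0.93,0,0],[0,-0.93,0,0],[0,-0.93,0,0],[0,-0.93,0,0],[0,-0.93,0,0]]' && python3 -m handwheel '[[-0.095,-0.93,0.2,0],[-0.095,-0.93,0.2,0],[-0.095,-0.93,0.2,0],[-0.095,-0.93,0.2,0],[-0.095,-0.93,0.2,0],[-0.095,-0.93,0.2,0],[-0.095,-0.93,0.2,0],[-0.095,-0.93,0.2,0],[-0.095,-0.93,0.2,0],[-0.095,-0.93,0.2,0]]'
cat > w.py <<'E'
from h import *
import sys
lab=sys.argv[1]; o=robot.get_obs(); c=vision.camera('wrist'); T=wristT(c,o)
cv2.imwrite(f'pics/w_{sys.argv[2]}.png',cv2.cvtColor(c['frame'],cv2.COLOR_RGB2BGR))
print(o['position'],'t',o['time'])
for d in vision.outline_of('wrist',lab):
    h,A=maskhull(d['mask']); x,r=fit(lab,h,c,float(sys.argv[3]),T)
    print(lab,round(d['conf'],2),np.round(d['point']),x.round(4),'ratio',round(r,3),'frac',((R.from_quat(o['tool_rot']).as_matrix().T@np.r_[x-o['position'][:2],0])/.3).round(3))
E
python3 w.py cutter_small s1 0
```

```text
time: 3.02
position: [0.4465, 0.0599, 0.2307]
tool_rot: [-0.001, 1.0, 0.0, -0.0]
ft_force: [0.2, 0.3, -0.4]
grip_width: 0.0867
grip_force: 0.0
time: 3.85
position: [0.4758, -0.2162, 0.1703]
tool_rot: [-0.001, 1.0, 0.001, -0.001]
ft_force: [-0.4, 1.0, 0.3]
grip_width: 0.0872
grip_force: 0.0
[ 0.47577017 -0.21615882  0.17030415] t 3.85
cutter_small 0.84 [210. 277.] [ 0.4777 -0.2215] ratio 1.019 frac [-0.006 -0.018 -0.   ]
```

View pics/w_s1.png

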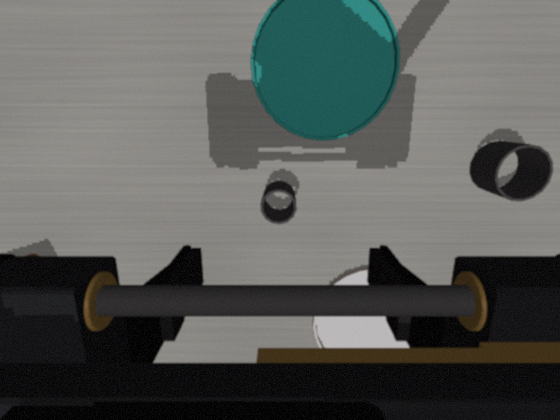

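The picture shows the small ring at (row 200, col 278), centred between the fingers. The wrist fit agrees with the other cameras to 1 mm, so I descend and grip.

```bash
python3 -m handwheel '[[-0.006,-0.018,0.1,0],[-0.006,-0.018,0.22,0],[-0.006,-0.018,0.34,0],[-0.006,-0.018,0.43,0],[-0.006,-0.018,0.48,0],[-0.006,-0.018,0.493,0],[-0.006,-0.018,0.493,0],[-0.006,-0.018,0.493,0]]' 60 10 && python3 -m handwheel '[[0,0,0,0],[0,0,0,0],[0,0,0,0],[0,0,0,0],[0,0,0,0],[0,0,0,0],[0,0,0,0],[0,0,0,0],[0,0,0,0]]' 0 10
```

```text
time: 4.62
position: [0.4785, -0.2229, 0.0236]
tool_rot: [-0.001, 1.0, -0.0, 0.0]
ft_force: [0.3, 0.4, 0.1]
grip_width: 0.053
grip_force: 0.0
time: 5.37
position: [0.4782, -0.2238, 0.0234]
tool_rot: [-0.0, 1.0, -0.0, 0.001]
ft_force: [0.0, 0.8, 6.3]
grip_width: 0.0316
grip_force: 10.0
```

```bash
python3 -m handwheel '[[0,0,-0.05,0],[0,0,-0.13,0],[0,0,-0.2,0],[-0.1,0.07,-0.2,0],[-0.2,0.15,-0.2,0],[-0.3,0.22,-0.2,0],[-0.4,0.3,-0.2,0],[-0.463,0.342,-0.2,0],[-0.463,0.342,-0.15,0],[-0.463,0.342,-0.1,0],[-0.463,0.342,-0.1,0],[-0.463,0.342,-0.1,0]]'
cat > m.py <<'E'
from h import *
import sys
print(robot.get_obs()['position'],robot.get_obs()['time'])
for n in('top','scene'):
    c=vision.camera(n); cv2.imwrite(f'pics/{n}_{sys.argv[1]}.png',cv2.cvtColor(c['frame'],cv2.COLOR_RGB2BGR))
    for s in sys.argv[2:]:
        l,z=s.split(':')
        for d in vision.outline_of(n,l)[:3]:
            if d['conf']<.35: continue
            h,A=maskhull(d['mask']); x,r=fit(l,h,c,float(z)); print(n,l,round(d['conf'],2),x.round(4),round(r,3))
E
python3 m.py s2 cutter_small:.033 dish:0
python3 w.py cutter_small s2 .033
```

```text
time: 6.37
position: [0.6155, -0.1204, 0.0516]
tool_rot: [-0.0, 1.0, 0.001, -0.002]
ft_force: [0.4, -0.2, -0.1]
grip_width: 0.0319
grip_force: 10.0
[ 0.6155225  -0.12043812  0.05157969] 6.3667
top dish 0.94 [ 0.8319 -0.17  ] 1.259
top dish 0.9 [0.332  0.0799] 1.265
top dish 0.89 [ 0.341  -0.1837] 1.215
scene cutter_small 0.82 [ 0.62   -0.1201] 1.142
scene dish 0.95 [0.3446 0.1116] 1.191
scene dish 0.9 [ 0.3572 -0.1813] 1.027
scene dish 0.68 [ 0.6188 -0.121 ] 1.044
[ 0.61701088 -0.12143535  0.05353585] t 6.6667
cutter_small 0.8 [258. 285.] [ 0.6069 -0.1208] ratio 1.277 frac [ 0.034  0.002 -0.   ]
```

```bash
python3 -m handwheel '[[0,0,0.03,0],[0,0,0.055,0],[0,0,0.075,0],[0,0,0.084,0],[0,0,0.088,0],[0,0,0.09,0],[0,0,0.09,0],[0,0,0.09,0]]'
```

```text
time: 7.43
position: [0.6158, -0.1205, 0.0261]
tool_rot: [-0.0, 1.0, 0.0, -0.001]
ft_force: [-3.0, 0.1, 6.4]
grip_width: 0.0318
grip_force: 10.0
```

```bash
python3 -m handwheel '[[0,0,0,0],[0,0,0,0],[0,0,0,0],[0,0,0,0],[0,0,0,0]]' 65 && python3 -m handwheel '[[0,0,-0.05,0],[0,0,-0.12,0],[0,0,-0.25,0],[0,0,-0.38,0],[0,0,-0.5,0],[0,0,-0.5,0],[0,0,-0.5,0]]' 100; python3 w.py cutter_small s3 .003
```

```text
time: 7.85
position: [0.6166, -0.1209, 0.0253]
tool_rot: [-0.0, 1.0, 0.0, -0.0]
ft_force: [-0.3, 1.1, -0.0]
grip_width: 0.0538
grip_force: 0.0
time: 8.43
position: [0.6184, -0.1215, 0.1786]
tool_rot: [-0.0, 1.0, -0.001, 0.003]
ft_force: [-0.3, -0.4, -0.5]
grip_width: 0.086
grip_force: 0.0
[ 0.61839903 -0.12151687  0.17855759] t 8.4333
cutter_small 0.63 [202. 287.] [ 0.615  -0.1203] ratio 1.032 frac [ 0.011  0.004 -0.   ]
cutter_small 0.63 [210.  20.] [ 0.6303 -0.3703] ratio 0.864 frac [-0.039 -0.829  0.002]
```

View pics/w_s3.png

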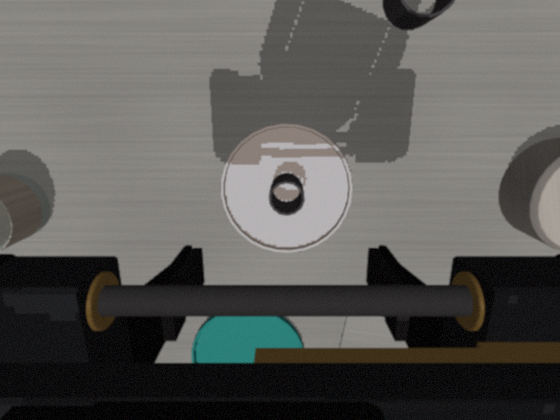

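The picture shows the small ring upright in the centre of the white dish, at about (195,287). Next is the medium one.

```bash
python3 -m handwheel '[[0.56,0.36,0,0],[0.56,0.36,0,0],[0.56,0.36,0,0],[0.56,0.36,0,0],[0.56,0.36,0,0],[0.56,0.36,0,0],[0.56,0.36,0,0],[0.56,0.36,0,0]]' 100; python3 w.py cutter_medium m1 0; python3 w.py cutter_medium m2 0
```

```text
time: 9.2
position: [0.449, -0.0131, 0.1749]
tool_rot: [-0.0, 1.0, 0.0, -0.0]
ft_force: [1.0, 0.6, 0.1]
grip_width: 0.087
grip_force: 0.0
[ 0.44896234 -0.01307071  0.17490612] t 9.2
cutter_medium 0.69 [213. 282.] [ 0.4484 -0.013 ] ratio 1.032 frac [0.002 0.    0.   ]
[ 0.4500395  -0.01368493  0.17520926] t 9.3
cutter_medium 0.75 [212. 289.] [ 0.4481 -0.0132] ratio 1.037 frac [ 0.006  0.002 -0.   ]
```

```bash
python3 -m handwheel '[[0.003,0,0.12,0],[0.003,0,0.24,0],[0.003,0,0.35,0],[0.003,0,0.44,0],[0.003,0,0.49,0],[0.003,0,0.51,0],[0.003,0,0.51,0],[0.003,0,0.51,0]]' 85 && python3 -m handwheel '[[0,0,0,0],[0,0,0,0],[0,0,0,0],[0,0,0,0],[0,0,0,0],[0,0,0,0],[0,0,0,0],[0,0,0,0]]' 0 10
```

```text
time: 10.07
position: [0.4483, -0.0133, 0.0227]
tool_rot: [0.0, 1.0, -0.0, 0.0]
ft_force: [-0.6, 0.0, -0.1]
grip_width: 0.074
grip_force: 0.0
time: 10.73
position: [0.4481, -0.013, 0.0232]
tool_rot: [-0.0, 1.0, -0.0, 0.001]
ft_force: [-0.2, -0.8, 6.8]
grip_width: 0.0487
grip_force: 10.0
```

```bash
python3 -m handwheel '[[0,0,-0.05,0],[0,0,-0.13,0],[0,0,-0.2,0],[-0.1,-0.06,-0.25,0],[-0.2,-0.13,-0.25,0],[-0.3,-0.19,-0.25,0],[-0.4,-0.26,-0.25,0],[-0.5,-0.32,-0.25,0],[-0.56,-0.358,-0.25,0],[-0.56,-0.358,-0.25,0],[-0.56,-0.358,-0.25,0],[-0.56,-0.358,-0.25,0]]'; python3 m.py m3 cutter_medium:.075 cutter_small:.003; python3 w.py cutter_medium m3 .075
```

```text
time: 11.73
position: [0.6139, -0.1193, 0.0968]
tool_rot: [-0.0, 1.0, 0.001, -0.002]
ft_force: [0.1, 1.1, -0.5]
grip_width: 0.0487
grip_force: 10.0
[ 0.61386314 -0.11934264  0.09676296] 11.7333
top cutter_medium 0.65 [0.7605 0.0012] 0.525
scene cutter_medium 0.89 [ 0.6172 -0.1178] 1.075
scene cutter_small 0.65 [ 0.6177 -0.121 ] 1.065
[ 0.61514461 -0.11967642  0.09777309] t 12.0333
cutter_medium 0.86 [241. 287.] [ 0.6026 -0.119 ] ratio 1.344 frac [0.042 0.002 0.   ]
```

View pics/w_m3.png

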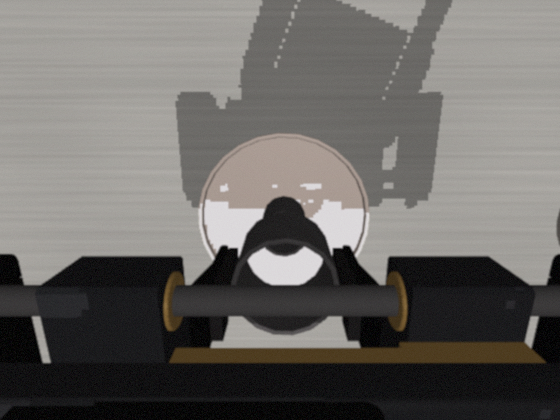

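The picture shows the small ring at column 285 and the held medium ring at column 285, so they are in line. Lower it over the small one.

```bash
python3 -m handwheel '[[0,-0.003,0.03,0],[0,-0.003,0.08,0],[0,-0.003,0.12,0],[0,-0.003,0.16,0],[0,-0.003,0.2,0],[0,-0.003,0.22,0],[0,-0.003,0.233,0],[0,-0.003,0.238,0],[0,-0.003,0.24,0],[0,-0.003,0.24,0],[0,-0.003,0.24,0]]'
```

```text
time: 13.05
position: [0.6161, -0.1213, 0.026]
tool_rot: [-0.0, 1.0, -0.0, 0.0]
ft_force: [-0.8, 0.6, 0.1]
grip_width: 0.049
grip_force: 10.0
```

```bash
python3 -m handwheel '[[0,0,0.002,0],[0,0,0.003,0],[0,0,0.003,0],[0,0,0.003,0]]'
```

```text
time: 13.38
position: [0.6161, -0.1213, 0.0259]
tool_rot: [-0.0, 1.0, -0.0, 0.0]
ft_force: [-1.6, 0.2, 6.9]
grip_width: 0.0487
grip_force: 10.0
```

Contact felt. Release, rise and check.

```bash
python3 -m handwheel '[[0,0,0,0],[0,0,0,0],[0,0,0,0],[0,0,0,0],[0,0,0,0]]' 80 && python3 -m handwheel '[[0,0,-0.05,0],[0,0,-0.12,0],[0,0,-0.25,0],[0,0,-0.38,0],[0,0,-0.5,0],[0,0,-0.5,0],[0,0,-0.5,0]]' 100; python3 w.py cutter_medium m4 .003
```

```text
time: 13.8
position: [0.6158, -0.1212, 0.0245]
tool_rot: [-0.0, 1.0, 0.0, -0.0]
ft_force: [-0.5, -0.0, 0.0]
grip_width: 0.0679
grip_force: 0.0
time: 14.38
position: [0.6175, -0.1218, 0.1777]
tool_rot: [-0.0, 1.0, -0.001, 0.003]
ft_force: [0.2, 0.5, -0.6]
grip_width: 0.0866
grip_force: 0.0
[ 0.61751408 -0.12179968  0.17765888] t 14.3833
cutter_medium 0.95 [215. 285.] [ 0.6162 -0.1208] ratio 1.02 frac [ 0.004  0.003 -0.   ]
cutter_medium 0.34 [195. 534.] [0.614 0.108] ratio 0.894 frac [ 0.011  0.766 -0.002]
```

View pics/w_m4.png

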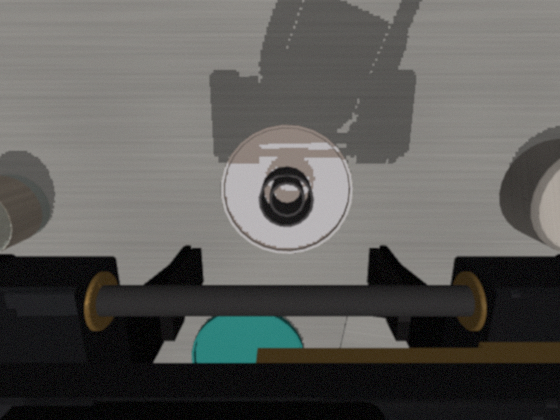

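The picture shows the medium ring flat around the small one, both centred at (195,287) in the dish. Now the large one.

```bash
python3 -m handwheel '[[0.25,0.63,0,0],[0.25,0.63,0,0],[0.25,0.63,0,0],[0.25,0.63,0,0],[0.25,0.63,0,0],[0.25,0.63,0,0]]' 100 && python3 -m handwheel '[[0.26,0.63,0,0],[0.26,0.63,0,0],[0.26,0.63,0,0],[0.26,0.63,0,0],[0.26,0.63,0,0],[0.26,0.63,0,0],[0.26,0.63,0,0]]' ; python3 w.py cutter_large l1 0; python3 w.py cutter_large l2 0
```

```text
time: 14.98
position: [0.5345, 0.0736, 0.1723]
tool_rot: [-0.003, 1.0, 0.002, -0.005]
ft_force: [0.3, -0.1, -0.0]
grip_width: 0.0875
grip_force: 0.0
time: 15.57
position: [0.4608, 0.2579, 0.1731]
tool_rot: [-0.002, 1.0, -0.001, -0.002]
ft_force: [0.5, 0.1, 0.3]
grip_width: 0.0873
grip_force: 0.0
[0.46075402 0.25790578 0.17306499] t 15.5667
cutter_large 0.84 [228. 281.] [0.4625 0.2558] ratio 1.012 frac [-0.006 -0.007 -0.   ]
[0.46245102 0.25602823 0.17356875] t 15.6667
cutter_large 0.64 [226. 286.] [0.4725 0.2561] ratio 1.22 frac [-0.033  0.    -0.   ]
```

```bash
python3 -m handwheel '[[0,0,0.12,0],[0,0,0.24,0],[0,0,0.33,0],[0,0,0.4,0],[0,0,0.45,0],[0,0,0.49,0],[0,0,0.505,0],[0,0,0.505,0],[0,0,0.505,0]]' 100 && python3 -m handwheel '[[0,0,0,0],[0,0,0,0],[0,0,0,0],[0,0,0,0],[0,0,0,0],[0,0,0,0],[0,0,0,0]]' 0 10
```

```text
time: 16.52
position: [0.4633, 0.256, 0.0233]
tool_rot: [0.001, 1.0, 0.0, 0.0]
ft_force: [0.4, 0.2, 0.3]
grip_width: 0.0867
grip_force: 0.0
time: 17.1
position: [0.4629, 0.2569, 0.0239]
tool_rot: [-0.0, 1.0, 0.0, 0.0]
ft_force: [0.6, -0.8, 6.2]
grip_width: 0.0665
grip_force: 10.0
```

```bash
python3 -m handwheel '[[0,0,-0.05,0],[0,0,-0.13,0],[0,0,-0.25,0],[0,-0.1,-0.25,0],[0,-0.2,-0.25,0],[0,-0.32,-0.25,0],[0,-0.44,-0.25,0],[0,-0.56,-0.25,0],[0,-0.68,-0.25,0],[0,-0.8,-0.25,0],[0,-0.9,-0.25,0]]' && python3 -m handwheel '[[-0.1,-0.07,0,0],[-0.2,-0.14,0,0],[-0.3,-0.21,0,0],[-0.4,-0.28,0,0],[-0.48,-0.34,0,0],[-0.51,-0.36,0,0],[-0.51,-0.36,0,0],[-0.51,-0.36,0,0],[-0.51,-0.36,0,0]]'; python3 w.py cutter_large l3 .075;  python3 -c "
from rig import robot;print(robot.get_obs())"
```

```text
time: 18.02
position: [0.4625, -0.0153, 0.0981]
tool_rot: [0.0, 1.0, -0.0, -0.0]
ft_force: [0.2, -0.0, -1.1]
grip_width: 0.0661
grip_force: 10.0
time: 18.77
position: [0.6137, -0.1199, 0.0974]
tool_rot: [-0.0, 1.0, 0.001, -0.002]
ft_force: [-0.0, 0.6, -0.5]
grip_width: 0.0673
grip_force: 10.0
[ 0.61366141 -0.11986868  0.09742341] t 18.7667
cutter_large 0.94 [287. 326.] [ 0.5971 -0.1194] ratio 1.361 frac [0.055 0.002 0.   ]
{'time': 18.8667, 'q': array([-3.71100500e-01,  6.95728267e-01,  1.53470764e+00,  1.92118875e-04,
        9.13951745e-01, -1.94320770e+00]), 'joint_velocities': array([ 0.00200305, -0.00259451, -0.00959525, -0.00200474, -0.0015144 ,
       -0.00151957]), 'joint_torque': array([-2.09576162e-01, -4.70307112e+01, -1.35490707e+01, -5.58743288e-02,
        5.82811714e-02,  4.58253271e-04]), 'position': array([ 0.6140082 , -0.11977249,  0.09787075]), 'tool_rot': array([-5.96671712e-04,  9.99998843e-01,  5.78443489e-04, -1.27443471e-03]), 'ft_force': array([ 0.96076815, -0.4515393 , -0.15322253]), 'moment': array([ 0.02747718, -0.01775554,  0.0412179 ]), 'grip_force': 9.999974780803313, 'grip_width': 0.06623365228264333}
```

View pics/w_l3.png

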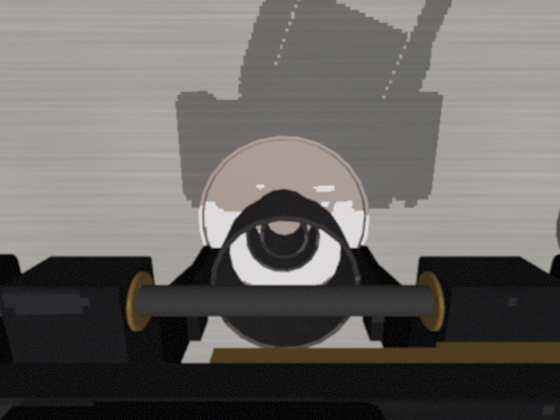

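The picture shows the large ring at column 286 over the nest at column 285. Lower it with a 2 mm x-trim.

```bash
python3 -m handwheel '[[-0.007,-0.003,0.03,0],[-0.007,-0.003,0.08,0],[-0.007,-0.003,0.12,0],[-0.007,-0.003,0.16,0],[-0.007,-0.003,0.2,0],[-0.007,-0.003,0.22,0],[-0.007,-0.003,0.233,0],[-0.007,-0.003,0.238,0],[-0.007,-0.003,0.24,0],[-0.007,-0.003,0.24,0]]'&& python3 -m handwheel '[[0,0,0.002,0],[0,0,0.003,0],[0,0,0.003,0],[0,0,0.003,0]]'
```

```text
time: 19.7
position: [0.618, -0.1221, 0.0266]
tool_rot: [-0.0, 1.0, -0.0, 0.0]
ft_force: [-0.0, -1.6, 0.2]
grip_width: 0.0665
grip_force: 10.0
time: 20.03
position: [0.6182, -0.1222, 0.0265]
tool_rot: [-0.0, 1.0, -0.0, 0.0]
ft_force: [-1.6, 1.3, 6.5]
grip_width: 0.0667
grip_force: 10.0
```

```bash
python3 -m handwheel '[[0,0,0,0],[0,0,0,0],[0,0,0,0],[0,0,0,0],[0,0,0,0]]' 95 && python3 -m handwheel '[[0,0,-0.05,0],[0,0,-0.12,0],[0,0,-0.25,0],[0,0,-0.38,0],[0,0,-0.5,0],[0,0,-0.5,0],[0,0,-0.5,0]]' 100; python3 w.py cutter_large l4 .003
```

```text
time: 20.45
position: [0.6179, -0.1222, 0.0251]
tool_rot: [-0.0, 1.0, -0.0, 0.0]
ft_force: [-1.0, 0.5, 0.5]
grip_width: 0.0821
grip_force: 0.0
time: 21.03
position: [0.6196, -0.1227, 0.1783]
tool_rot: [-0.0, 1.0, -0.001, 0.003]
ft_force: [-0.8, -1.1, -0.4]
grip_width: 0.087
grip_force: 0.0
[ 0.61963998 -0.12272418  0.17831213] t 21.0333
cutter_large 0.74 [228. 293.] [ 0.6178 -0.1216] ratio 1.025 frac [ 0.006  0.004 -0.   ]
```

View pics/w_l4.png

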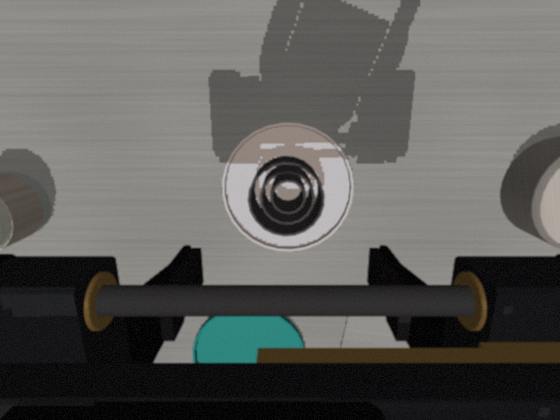

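The picture shows all three rings nested and flat in the dish, around (193,287). Now the cover.

```bash
python3 -m handwheel '[[0.01,0.883,-0.1,0],[0.01,0.883,-0.1,0],[0.01,0.883,-0.1,0],[0.01,0.883,-0.1,0],[0.01,0.883,-0.1,0],[0.01,0.883,-0.1,0],[0.01,0.883,-0.1,0],[0.01,0.883,-0.1,0],[0.01,0.883,-0.1,0],[0.01,0.883,-0.1,0]]' 60; python3 w.py cover c1 0; python3 w.py cover c2 0; python3 m.py c2 cover:0
```

```text
time: 21.97
position: [0.6139, 0.1419, 0.2035]
tool_rot: [-0.0, 1.0, -0.0, -0.002]
ft_force: [0.1, -0.0, -1.2]
grip_width: 0.0521
grip_force: 0.0
[0.61391538 0.1419077  0.20352923] t 21.9667
cover 0.68 [194. 283.] [0.6141 0.1431] ratio 1.033 frac [-0.001  0.004 -0.   ]
[0.61443912 0.14117357 0.2042017 ] t 22.0667
cover 0.59 [193. 284.] [0.6142 0.1432] ratio 1.036 frac [ 0.001  0.007 -0.   ]
[0.61478096 0.14118153 0.20478932] 22.1667
top cover 0.68 [0.6058 0.1306] 1.264
scene cover 0.83 [0.6166 0.1421] 1.056
```

View pics/w_c2.png

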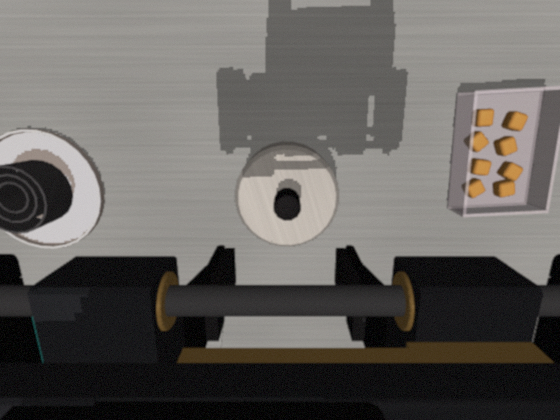

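The picture shows the cover at about (195,287) with its knob at column 287, in line with the gripper's middle. The tub is well clear to the right. Grip the knob.

```bash
python3 -m handwheel '[[0,0.005,0.1,0],[0,0.005,0.2,0],[0,0.005,0.3,0],[0,0.005,0.38,0],[0,0.005,0.43,0],[0,0.005,0.455,0],[0,0.005,0.465,0],[0,0.005,0.465,0],[0,0.005,0.465,0]]' 60 && python3 -m handwheel '[[0,0,0,0],[0,0,0,0],[0,0,0,0],[0,0,0,0],[0,0,0,0],[0,0,0,0],[0,0,0,0],[0,0,0,0],[0,0,0,0]]' 0 25
```

```text
time: 23.12
position: [0.6157, 0.1443, 0.0669]
tool_rot: [-0.0, 1.0, 0.0, 0.001]
ft_force: [-0.5, 0.7, -0.5]
grip_width: 0.0524
grip_force: 0.0
time: 23.87
position: [0.6149, 0.1442, 0.0662]
tool_rot: [-0.0, 1.0, -0.0, 0.0]
ft_force: [-0.3, -0.2, 3.4]
grip_width: 0.0236
grip_force: 25.0
```

```bash
python3 -m handwheel '[[0,0,-0.04,0],[0,0,-0.1,0],[0,0,-0.18,0],[0,0,-0.27,0],[0,-0.1,-0.27,0],[0,-0.2,-0.27,0],[0,-0.32,-0.27,0],[0,-0.44,-0.27,0],[0,-0.56,-0.27,0],[0,-0.68,-0.27,0],[-0.007,-0.78,-0.27,0],[-0.007,-0.85,-0.27,0],[-0.007,-0.882,-0.27,0],[-0.007,-0.882,-0.27,0],[-0.007,-0.882,-0.27,0],[-0.007,-0.882,-0.27,0]]'; python3 w.py cover c3 .08; python3 m.py c3 cover:.08 cutter_large:.003 dish:0
```

```text
time: 25.2
position: [0.6165, -0.1185, 0.1467]
tool_rot: [-0.001, 1.0, 0.001, -0.001]
ft_force: [-0.0, -0.3, -1.7]
grip_width: 0.0233
grip_force: 25.0
[ 0.61647706 -0.11845909  0.14669138] t 25.2
cover 0.94 [221. 283.] [ 0.6014 -0.1179] ratio 1.252 frac [0.05  0.002 0.   ]
[ 0.61672286 -0.1182895   0.14677559] 25.3
top dish 0.42 [ 0.8682 -0.1871] 4.702
scene cover 0.56 [ 0.6182 -0.1192] 1.045
scene cutter_large 0.77 [ 0.6305 -0.1283] 1.264
scene dish 0.91 [ 0.623  -0.1224] 1.056
scene dish 0.61 [ 0.3587 -0.1819] 1.048
scene dish 0.57 [0.3659 0.0932] 6.123
```

View pics/scene_c3.png

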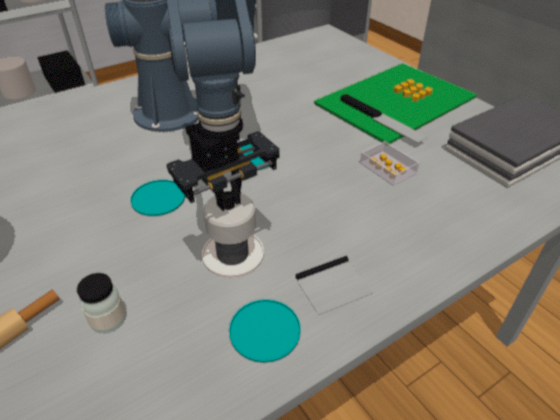

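The picture shows the cover held upright at (215,230), directly above the nest at (250,232). Lower it with a 2 mm y-trim.

```bash
python3 -m handwheel '[[0,-0.008,0.03,0],[0,-0.008,0.07,0],[0,-0.008,0.11,0],[0,-0.008,0.15,0],[0,-0.008,0.19,0],[0,-0.008,0.22,0],[0,-0.008,0.24,0],[0,-0.008,0.252,0],[0,-0.008,0.257,0],[0,-0.008,0.257,0],[0,-0.008,0.257,0]]' && python3 -m handwheel '[[0,0,0.003,0],[0,0,0.004,0],[0,0,0.004,0],[0,0,0.004,0]]'
```

```text
time: 26.62
position: [0.6176, -0.1229, 0.0702]
tool_rot: [-0.0, 1.0, -0.0, 0.001]
ft_force: [-0.3, -0.9, -1.9]
grip_width: 0.0235
grip_force: 25.0
time: 26.95
position: [0.6176, -0.1229, 0.0692]
tool_rot: [-0.0, 1.0, -0.0, 0.001]
ft_force: [0.2, -0.4, 1.6]
grip_width: 0.0233
grip_force: 25.0
```

```bash
python3 -m handwheel '[[0,0,0,0],[0,0,0,0],[0,0,0,0],[0,0,0,0],[0,0,0,0]]' 70 && python3 -m handwheel '[[0,0,-0.03,0],[0,0,-0.1,0],[0,0,-0.22,0],[0,0,-0.35,0],[0,0,-0.45,0],[0,0,-0.45,0],[0,0,-0.45,0]]' && python3 -m handwheel '[[0.2,0.2,0,0],[0.4,0.4,0,0],[0.5,0.5,0,0],[0.5,0.5,0,0],[0.5,0.5,0,0],[0.5,0.5,0,0],[0.5,0.5,0,0]]'; python3 m.py end cover:.003
```

```text
time: 27.37
position: [0.6169, -0.1227, 0.0685]
tool_rot: [-0.0, 1.0, 0.0, -0.0]
ft_force: [0.9, 0.3, 0.2]
grip_width: 0.0491
grip_force: 0.0
time: 27.95
position: [0.6184, -0.1232, 0.2068]
tool_rot: [-0.0, 1.0, -0.001, 0.003]
ft_force: [-0.3, -0.5, -0.7]
grip_width: 0.0606
grip_force: 0.0
time: 28.53
position: [0.4632, 0.0293, 0.2025]
tool_rot: [-0.002, 1.0, 0.0, -0.003]
ft_force: [1.5, 0.2, 0.3]
grip_width: 0.0606
grip_force: 0.0
[0.46316632 0.02925224 0.20249199] 28.5333
top cover 0.63 [ 0.6157 -0.122 ] 1.028
scene cover 0.69 [ 0.6193 -0.1231] 1.041
```

View pics/scene_end.png

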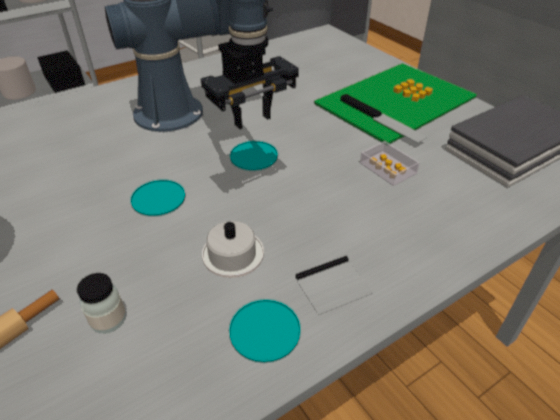

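The picture shows the cover flat in the dish at (247,231), with the tub, jar and scraper where they were. Handing in.

```bash
python3 -c "
from rig import job;print(job.hand_in())"
```

```text
the job is handed in; nothing more can be done
None
```

The three cutters are nested upright in the white dish with the cover flat over them inside the rim; the tub, jar and scraper look unmoved, and the job was handed in at about 29 s (no verdict was shown).

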